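Close the photometer's bay and zero it

TASK

Zero the photometer: pull its yellow lock slide all the way out to free the bay lid, and slide the black lid fully shut over the cuvettes. Only then twist the blue spring-return knob clockwise to its stop, hold it there for about a second, and let go so that it comes back to its rest. Leave the bottles and the beaker around the instrument where they stand.

Things in the scene. Friction and masses are not known exactly. Their poses are not given: they have to be found in the camera images.
- photometer: White instrument fixed to the counter, 150 (x) x 280 (y) x 70 mm high on a grey base 3 mm wider all round; origin under its centre, front faces -x (robot), +y is its left end, z up. Flat top (deck) at 70 mm. Open bay, 60 x 70 mm, centred at x +20, y +65 mm, holds 3 cuvettes just below the deck. Black lid right of the bay, blue knob near the right end, flat display (4 mm high) behind the knob.
- lid_grip (a point): Grip point of the lid's handle: an upright grey plate 34 (x) x 12 (y) x 28 mm high on the middle of the black lid; the point is on its centre line, 26.5 mm above the deck, 12 mm below the handle's top; axes as the photometer's. The lid is a plate 88 (x) x 85 (y) mm, upper face 11 mm above the deck. It slides to the left (+y) over the bay once the lock slide is out.
- bay_lid (a joint): Travel of the bay lid, m: about 0 = parked open, right of the bay; 0.085 = fully shut against its stop; moves along the photometer's +y. About 1.5 N of friction; it stays where it is left. The lock slide's pin holds it within about 2 mm of 0 while that is in.
- lock_grip (a point): Grip point of the lock slide: an upright yellow tab 10 (x) x 14 (y) x 30 mm, 2 to 32 mm above the deck, in front of the lid; the point is on its centre line, 22 mm above the deck; axes as the photometer's. A steel pin runs from it in +x between two lugs on the lid's front edge (both up to 13 mm above the deck); guide cheeks 5 mm high stand 9.5 mm either side of its centre line.
- lock_slide (a joint): Travel of the lock slide, m: about 0 = in, lid locked; 0.016 = fully out against its stop, lid free (the pin clears from about 0.009). It grows as the tab is pulled toward the instrument's front (photometer's -x). About 2 N of friction; it stays where it is left.
- knob_grip (a point): Grip point of the knob: a blue upright bar 38 long (this point's x), 12 thick (y), 26 mm high on a black skirt of 40 mm diameter, 8 mm high. The point is on the vertical turning axis, 22 mm above the deck, 11 mm below the bar's top; x, y turn with the knob. At rest x points 0.6 rad to the left of the photometer's x (black mark), at the stop 0.6 rad to the right (red mark).
- zero_knob (a joint): Angle of the knob in rad: 0 = rest, 1.2 = its stop; grows as it is turned clockwise seen from above. A spring drives it back to 0 whenever it is let go; it takes 0.03 N m at rest and 0.13 N m at the stop.
- dropper_bottle_mid (a point): Small dark dropper bottle, 37 mm diameter, 101 mm high, standing to the left of the photometer; the point is half-way up its axis. Leave it alone.
- beaker_mid (a point): Glass beaker, 54 mm diameter, 68 mm high, standing near the right end of the photometer; the point is half-way up its axis. Leave it alone.
- brown_bottle_mid (a point): Brown reagent bottle with a black cap, 50 mm diameter, 92 mm high, standing well to the left of the photometer; the point is half-way up its axis. Leave it alone.
- white_bottle_mid (a point): White square reagent bottle with a black cap, 56 mm wide, 123 mm high, standing well to the left of the photometer; the point is half-way up its axis. Leave it alone.

How it is judged:
By the outcome, as a careful person would: the job done as asked, in the order asked, and still so for the second after the job is handed in, with the robot touching nothing.
It also fails if it takes over 59 s, if anything falls off the work surface, if the arm or the gripper's body presses on something with over 40 N, if the wrist force passes 120 N, or if a joint passes its speed limit or range.

ROBOT

A 6-joint arm with a two-finger parallel gripper is mounted at the origin on a cart in front of the work surface, level with it; the furniture and walls round the work are solid. World frame = base frame: x ahead of the robot, y to its left, z up, the work surface at z = 0. Lengths are in mm, angles in rad, forces in N, time in s.
With the tool pointing down it reaches from about 275 to 750 mm from the base axis. Payload 10.2 kg.
Tool frame: the origin (TCP) lies between the finger pads; the fingertips stand 11 mm ahead of it and the grasp point (between the pads) lies 8 mm behind it; z points along the fingers, y is the line along which they close (so a half turn about z gives the same grasp; the last joint's range is limited). The gripper opens to 85 mm and grips with 20 to 120 N. Pads are 22 mm wide; open, the fingers measure 114 mm over their backs; the gripper's body (76 mm by 85 mm) begins 54 mm behind the grasp point. The pads swing forward as they close: fully open they stand 13 mm farther back than shut.
Start: joints at [0.996, 0.313, 1.498, -0, 1.331, -0.223], TCP at [180.922, 492.847, 242.294] pointing down, gripper open.
Joint ranges: [-2.94, 2.94], [-0.97, 2.17], [0.19, 2.56], [-1.23, 4.37], [0.02, 3.11], [-2.88, 2.88]. Speed limits (rad/s): [2.39, 2.39, 3.01, 3.14, 3.14, 3.14].

INTERFACE

Orientations are given as a unit quaternion [w, x, y, z].
In Python, from rig import sense, eyes, finish_job gives the robot as it stands.
- The arm moves only by the shell command python3 -m jog 'ROWS' [FORCE]. ROWS is JSON, a list of rows, each a list of 7 numbers: the shift along the tool's x, y, z in m, then the turn, a rotation vector about the tool's x, y, z in rad, then the finger opening in m, from 0 to 0.0854. In form: [[dx, dy, dz, rx, ry, rz, gripper], ...]. A call has 1 to 5 rows; each row shifts and turns the commanded pose from where the row before left it, along the tool's axes as they then stand; what a row does not reach is not made up. A row lasts 1/10 s, in which the tool goes at most 50 mm and 8.59 degrees, less where a joint would pass 70% of its speed; a pose out of reach is approached as far as the arm can. A call is refused whole if a number of a shift passes 0.05 or a number of a turn 0.15, either way. A call with a gripper value outside its range is refused whole. The fingers move at their own pace and stop on an object; FORCE is the grip in N (left out, the last holds). Time passes only in rows, so rows that do not move let the fingers close. It gives the time, the measured TCP pose, the force, the opening and the grip force at its end, in the units of the state.
- sense(): the state, without advancing time (a new reading comes with each control period).
- eyes.capture(name): name is "scene" or "side" or "wrist"; returns the picture (384x512x3 uint8, red, green, blue); there is no depth.
- eyes.calibration(name): a dict with "fx", "fy", "cx", "cy" (pixels), "cam_to_world" (4x4, takes a point from camera to world coordinates); the wrist camera has in their place "mount" (4x4, takes a point from camera to tool coordinates, whose origin is the TCP and whose axes are the flange's). Camera axes: x right, y down, z forward; pixel columns grow to the right and rows downward; lengths in mm; the calibration is good to about 2 mm. A picture is of the moment at which its call begins: read the wrist's pose just before it. calibration takes no time and is no camera call.
- finish_job(): hands the job in; it is judged then, once.
The state is a dict: "time_s": time; "joints": joint angles; "dq": joint speeds; "tau": joint torques, N m; "eef_pos": TCP position; "ee_rot": TCP orientation; "force": force on the tool from outside, world axes, zero at the start; "wrist_torque": the same for the moment, N m; "grip_width": opening from 0.0 (shut) to 1.0 (fully open); "grip_force": force on a finger pad.
Only numpy, scipy, OpenCV 4.12 (cv2) and the standard library are available. Lean on these libraries where they do the work, as an engineer would, in place of code of your own. Each camera call takes 0.05 s, during which the arm holds its last target. There are 200 camera calls.

## Working session

There is one attempt and no reset: what is moved stays moved. The work goes in short steps, Python scripts to look and compute and a shell command to move; the robot and the scene stay as the last step left them, time stands still between calls to the robot, and variables do not carry over. Pictures are saved under pics/ and viewed, at most 13 in all, crops included, and the job is handed in when it is done.

```bash
ls; mkdir -p pics
python3 - <<'E'
from rig import sense,eyes
import cv2,numpy as np
s=sense();print(s)
for n in("scene","side","wrist"):
    c=eyes.calibration(n);print(n,{k:np.round(v,3).tolist() for k,v in c.items()})
    cv2.imwrite(f"pics/{n}0.png",eyes.capture(n)[:,:,::-1])
E
```

```text
pics
{'time_s': 0.0, 'joints': array([ 9.95616421e-01,  3.13466609e-01,  1.49843654e+00, -1.75690128e-05,
        1.33095667e+00, -2.23393164e-01]), 'dq': array([ 0.0008088 ,  0.00061204, -0.00065482,  0.00187069,  0.00010253,
       -0.00063161]), 'tau': array([ 5.14034618e-04, -4.12270188e+01, -2.59743941e+01, -1.21798180e-04,
        4.16043316e-03,  7.18179376e-05]), 'eef_pos': array([180.78440712, 492.6434559 , 241.72675861]), 'ee_rot': array([-2.38452203e-04,  1.74985699e-01,  9.84570771e-01, -5.87062220e-04]), 'force': array([ 1.01535146,  0.84262808, -0.74293938]), 'wrist_torque': array([-0.00939622, -0.0003305 , -0.0024711 ]), 'grip_force': 0.0, 'grip_width': 1.0039417501346122}
scene {'fx': 408.733, 'fy': 408.733, 'cx': 256.293, 'cy': 189.575, 'cam_to_world': [[0.671, -0.408, 0.62, -157.672], [-0.742, -0.363, 0.564, -758.309], [-0.005, -0.838, -0.546, 666.808], [0.0, 0.0, 0.0, 1.0]]}
side {'fx': 415.381, 'fy': 415.381, 'cx': 252.249, 'cy': 195.688, 'cam_to_world': [[0.865, -0.331, 0.376, 39.487], [-0.501, -0.57, 0.651, -898.528], [-0.001, -0.752, -0.659, 866.695], [0.0, 0.0, 0.0, 1.0]]}
wrist {'fx': 282.825, 'fy': 282.825, 'cx': 257.568, 'cy': 188.681, 'mount': [[-0.0, -0.964, -0.267, 68.302], [1.0, -0.0, 0.0, -0.892], [-0.0, -0.267, 0.964, -131.664], [0.0, 0.0, 0.0, 1.0]]}
```

View pics/scene0.png

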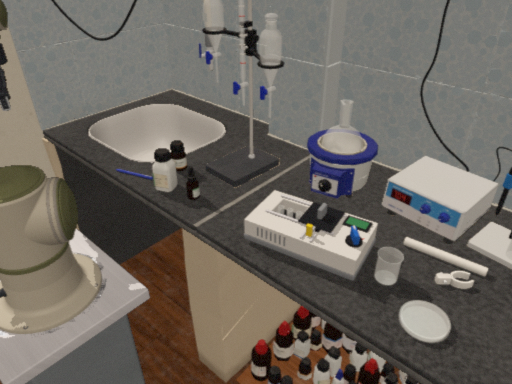

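View pics/side0.png

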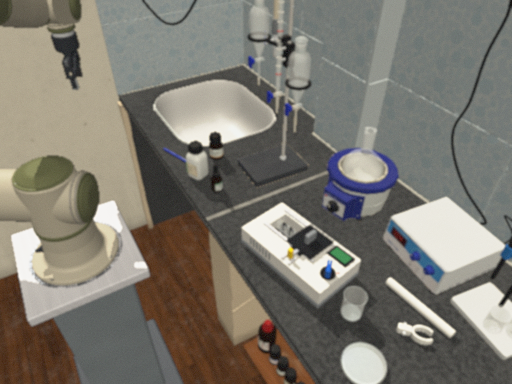

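The scene view shows the photometer at about (310,235), with the yellow tab at (311,229), the handle at (321,211) and the blue knob at (354,236). In the side view they are at (291,252), (310,236) and (328,268). Next I'll triangulate these points and crop in closer.

```bash
cat > h.py <<'E'
import numpy as np,cv2
from rig import sense,eyes
from scipy.spatial.transform import Rotation as R
def cam(n,s=None):
    c=eyes.calibration(n)
    if n=="wrist":
        T=np.eye(4);q=s['ee_rot'];T[:3,:3]=R.from_quat([q[1],q[2],q[3],q[0]]).as_matrix();T[:3,3]=s['eef_pos']
        M=T@np.array(c['mount'])
    else: M=np.array(c['cam_to_world'])
    return c,M
def ray(cm,p):
    c,M=cm;d=M[:3,:3]@np.array([(p[0]-c['cx'])/c['fx'],(p[1]-c['cy'])/c['fy'],1]);return M[:3,3],d/np.linalg.norm(d)
def plane(cm,p,z):
    o,d=ray(cm,p);return o+d*(z-o[2])/d[2]
def tri(r):
    A=sum(np.eye(3)-np.outer(d,d) for o,d in r);b=sum((np.eye(3)-np.outer(d,d))@o for o,d in r)
    x=np.linalg.solve(A,b);return x,[np.linalg.norm((np.eye(3)-np.outer(d,d))@(x-o)) for o,d in r]
def proj(cm,X):
    c,M=cm;x=M[:3,:3].T@(np.asarray(X)-M[:3,3]);return np.array([c['fx']*x[0]/x[2]+c['cx'],c['fy']*x[1]/x[2]+c['cy']])
E
python3 - <<'E'
from h import *
out=[];P={}
for n,(x0,y0,x1,y1) in {"scene":(235,180,395,290),"side":(230,195,375,315)}.items():
    im=cv2.imread(f"pics/{n}0.png");hsv=cv2.cvtColor(im,cv2.COLOR_BGR2HSV);cm=cam(n)
    roi=np.zeros(im.shape[:2],np.uint8);roi[y0:y1,x0:x1]=255
    for k,lo,hi in(("yel",(20,120,100),(35,255,255)),("blu",(100,150,80),(125,255,255)),("wht",(0,0,150),(180,45,255))):
        m=cv2.inRange(hsv,lo,hi)&roi
        N,L,st,ce=cv2.connectedComponentsWithStats(m)
        for i in range(1,N):
            if st[i,4]>12: print(n,k,st[i],ce[i].round(1))
    if 1:
        c=cv2.resize(im[y0:y1,x0:x1],None,fx=3.4,fy=3.4,interpolation=cv2.INTER_CUBIC);out.append(c[:, :540])
h=min(o.shape[0] for o in out)
cv2.imwrite("pics/c1.png",cv2.resize(out[0],(800,550)))
cv2.imwrite("pics/c2.png",cv2.resize(out[1],(725,600)))
E
```

```text
scene yel [306 223   7  14  81] [308.8 229.2]
scene blu [344 180   8  14  61] [347.5 185.8]
scene blu [387 183   6  12  35] [389.3 188.9]
scene blu [350 226  10  19 108] [354.6 236.4]
scene wht [388 180   7   3  13] [391.8 180.6]
scene wht [ 245  190  133   84 4218] [306.1 231.7]
scene wht [383 196  12  15  87] [388.4 202.1]
scene wht [266 235   9   9  22] [270.  239.9]
scene wht [375 270  20  15 222] [385.2 277. ]
side yel [288 247   6  12  51] [290.3 252.2]
side blu [344 197  18  21 163] [352.6 207.9]
side blu [325 264   7  15  73] [327.7 271.4]
side wht [252 195  18   7  30] [260.4 197.7]
side wht [363 195  12  19 138] [369.4 202.3]
side wht [325 197   4   7  16] [326.1 199.5]
side wht [235 202  16   6  27] [243.  204.4]
side wht [ 241  202  120  102 4276] [297.5 251.9]
side wht [339 205   4   9  15] [340.8 209.4]
side wht [307 231   8   6  18] [310.4 233.2]
side wht [342 303  19  12 184] [350.8 309.4]
```

View pics/c1.png

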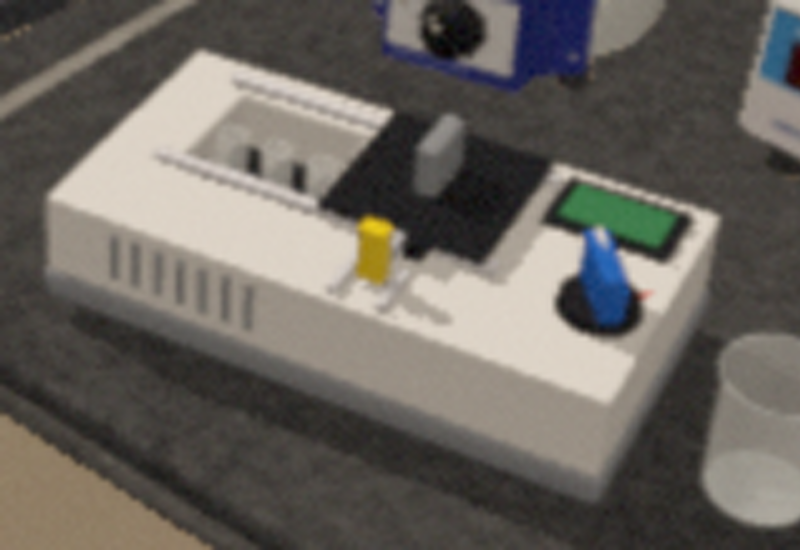

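View pics/c2.png

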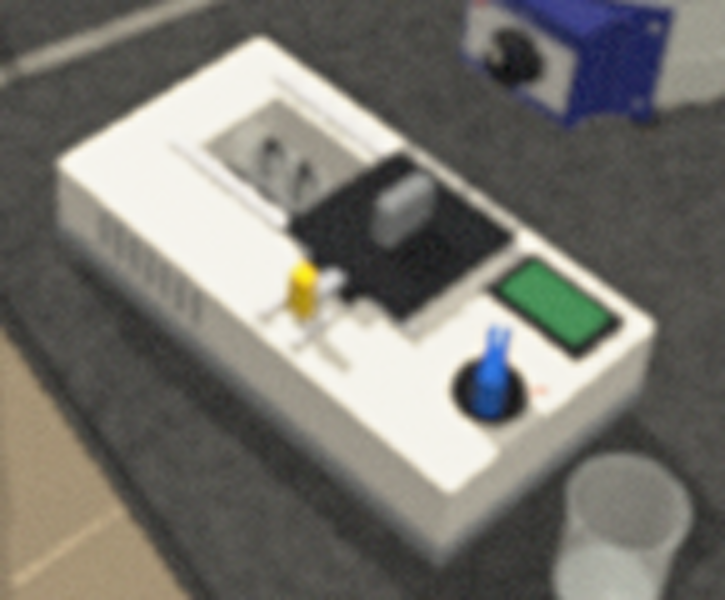

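The crops (5x, origins (235,180) and (230,195)) clearly show the deck corners, tab, handle and knob. I'll cast them to points.

Run:
```python
from h import *
A=cam("scene");B=cam("side")
pts={"LF":((48,198),(60,163)),"LB":((200,52),(262,38)),"RB":((718,215),(655,325)),"RF":((605,402),(447,490)),
"tabtop":((376,225),(304,270)),"tab":((375,250),(303,290)),"hand":((440,155),(403,210)),"knobskirt":((600,305),(488,395)),"knob":((606,278),(491,378))}
X={}
for k,(a,b) in pts.items():
    a=(a[0]/5+235-.4,a[1]/5+180-.4);b=(b[0]/5+230-.4,b[1]/5+195-.4)
    x,e=tri([ray(A,a),ray(B,b)]);X[k]=x
    z={"LF":70,"LB":70,"RB":70,"RF":70,"tab":87,"tabtop":102,"hand":95,"knobskirt":78,"knob":90}[k]
    print(k,x.round(),np.round(e,1),"planes",plane(A,a,z)[:2].round(),plane(B,b,z)[:2].round())
    X[k]=np.r_[(plane(A,a,z)[:2]+plane(B,b,z)[:2])/2,z]
c=sum(X[k] for k in("LF","LB","RB","RF"))/4
y=(X["LF"]+X["LB"]-X["RF"]-X["RB"])[:2];yaw=np.arctan2(-y[0],y[1]);x=(X["LB"]+X["RB"]-X["LF"]-X["RF"])[:2]
print("c",c,"yaw",yaw,np.arctan2(x[1],x[0]),"sizes",np.linalg.norm(x)/2,np.linalg.norm(y)/2)
Rz=R.from_euler('z',yaw).as_matrix()
for k in("tab","tabtop","hand","knob","knobskirt"): print(k,(Rz.T@(X[k]-c)).round(1))
s=sense();q=s['ee_rot'];print(R.from_quat([q[1],q[2],q[3],q[0]]).as_matrix().round(3))
```

```text
LF [ 407. -205.   67.] [0.2 0.2] planes [ 404. -208.] [ 405. -208.]
LB [ 556. -176.   66.] [0.3 0.3] planes [ 551. -180.] [ 553. -179.]
RB [ 604. -455.   71.] [0.2 0.2] planes [ 606. -454.] [ 605. -454.]
RF [ 457. -481.   70.] [0.1 0.1] planes [ 457. -481.] [ 457. -481.]
tabtop [ 459. -359.  101.] [0.5 0.5] planes [ 457. -361.] [ 458. -359.]
tab [ 458. -360.   87.] [0.4 0.4] planes [ 458. -360.] [ 458. -359.]
hand [ 527. -347.   96.] [0.2 0.2] planes [ 528. -347.] [ 528. -346.]
knobskirt [ 503. -451.   77.] [0.1 0.1] planes [ 502. -451.] [ 503. -451.]
knob [ 500. -453.   95.] [0.6 0.6] planes [ 506. -450.] [ 503. -451.]
c [ 504.80375652 -330.70058487   70.        ] yaw 0.19221915143375723 0.18569253841512992 sizes 150.63015328334558 279.0683889942662
tab [-51.4 -19.7  17. ]
tabtop [-52.2 -19.6  32. ]
hand [ 19.8 -19.8  25. ]
knob [ -23.  -117.5   20. ]
knobskirt [ -25.5 -117.9    8. ]
[[-0.939  0.345 -0.001]
 [ 0.345  0.939 -0.001]
 [ 0.    -0.001 -1.   ]]
```

Sizes agree with the spec: 150.6 x 279 mm, and the grip heights match. The centre is at about (505,-331) with yaw 0.19. First I'll turn the tool so its x lies along the photometer's x (turn of +2.60 about tool z), which makes the later moves simple.

```bash
r='[0,0,0,0,0,0.149,0.085]'; python3 -m jog '[[0,0,0,0,0,0.149,0.085],[0,0,0,0,0,0.149,0.085],[0,0,0,0,0,0.149,0.085],[0,0,0,0,0,0.149,0.085],[0,0,0,0,0,0.149,0.085]]' 40
python3 -m jog '[[0,0,0,0,0,0.149,0.085],[0,0,0,0,0,0.149,0.085],[0,0,0,0,0,0.149,0.085],[0,0,0,0,0,0.149,0.085],[0,0,0,0,0,0.149,0.085]]'
python3 -m jog '[[0,0,0,0,0,0.149,0.085],[0,0,0,0,0,0.149,0.085],[0,0,0,0,0,0.149,0.085],[0,0,0,0,0,0.149,0.085],[0,0,0,0,0,0.149,0.085]]'
python3 -m jog '[[0,0,0,0,0,0.149,0.085],[0,0,0,0,0,0.149,0.085],[0,0,0,0,0,0.066,0.085],[0,0,0,0,0,0,0.085]]'
cat >> h.py <<'E'
C=np.array([504.8,-330.7,70.]);YAW=0.19
def togo(tgt_p):
    "tgt: photometer xy from centre, z above deck for grasp point -> shift in tool axes (mm), yaw error"
    s=sense();q=s['ee_rot'];T=R.from_quat([q[1],q[2],q[3],q[0]]).as_matrix()
    W=C+R.from_euler('z',YAW).as_matrix()@np.array(tgt_p)+[0,0,-8]
    print("t",round(s['time_s'],2),"pos",s['eef_pos'].round(1),"shift tool",(T.T@(W-s['eef_pos'])).round(1),"xang",round(np.arctan2(T[1,0],T[0,0]),3),"zax",T[:,2].round(4),"F",s['force'].round(1),"g",round(s['grip_width']*85.4,1),round(s['grip_force'],1),"j",s['joints'].round(2))
    return s
E
python3 - <<'E'
from h import *
togo([-51.5,-19.7,100])
A=cam("scene");print(plane(A,(250,158),0),plane(A,(250,158),150),plane(A,(165,187),0))
E
```

```text
time_s: 0.65
eef_pos: [180.9, 492.7, 242.0]
ee_rot: [-0.0, 0.524, 0.852, -0.0]
force: [0.1, -0.1, -0.3]
grip_width: 0.993
grip_force: 0.0
time_s: 1.15
eef_pos: [180.9, 492.8, 242.0]
ee_rot: [0.0, 0.798, 0.603, -0.0]
force: [-0.0, -0.2, 0.2]
grip_width: 0.994
grip_force: 0.0
time_s: 1.65
eef_pos: [180.9, 492.7, 242.1]
ee_rot: [0.0, 0.963, 0.271, -0.0]
force: [-0.4, 0.4, -0.2]
grip_width: 0.996
grip_force: 0.0
time_s: 2.05
eef_pos: [180.9, 492.8, 242.1]
ee_rot: [0.0, 0.995, 0.095, -0.0]
force: [-0.1, -0.1, 0.3]
grip_width: 1.0
grip_force: 0.0
t 2.05 pos [180.9 492.8 242.1] shift tool [110.8 889.5  80.4] xang 0.19 zax [-3.e-04 -4.e-04 -1.e+00] F [-0.1 -0.1  0.3] g 85.4 0.0 j [ 1.    0.31  1.5  -0.    1.33  2.38]
[730.57617088  77.62992479   0.        ] [ 530.76255882 -110.41653137  150.        ] [426.2645041  145.81350613   0.        ]
```

```bash
python3 -m jog '[[0.006,0.044,0,0,0,0,0.085],[0.006,0.044,0,0,0,0,0.085],[0.006,0.044,0,0,0,0,0.085],[0.006,0.044,0,0,0,0,0.085],[0.006,0.044,0,0,0,0,0.085]]'
python3 -m jog '[[0.006,0.044,0,0,0,0,0.085],[0.006,0.044,0,0,0,0,0.085],[0.006,0.044,0,0,0,0,0.085],[0.006,0.044,0,0,0,0,0.085],[0.006,0.044,0,0,0,0,0.085]]'
python3 -m jog '[[0.006,0.044,0,0,0,0,0.085],[0.006,0.044,0,0,0,0,0.085],[0.006,0.044,0,0,0,0,0.085],[0.006,0.044,0,0,0,0,0.085],[0.006,0.044,0,0,0,0,0.085]]'
python3 -m jog '[[0.005,0.044,0,0,0,0,0.085],[0.005,0.044,0,0,0,0,0.085],[0,0.044,0,0,0,0,0.085],[0,0.044,0,0,0,0,0.085],[0,0,0,0,0,0,0.085]]'
python3 - <<'E'
from h import *
s=togo([-51.5,-19.7,100])
im=eyes.capture("wrist")[:,:,::-1];cv2.imwrite("pics/w1.png",im)
cm=cam("wrist",s);Rz=R.from_euler('z',YAW).as_matrix()
for k,p in {"tab":(-51.5,-19.7,32),"hand":(20,-20,38.5),"knob":(-24,-117.7,33),"RF":(-75,-140,0),"LF":(-75,140,0)}.items(): print(k,proj(cm,C+Rz@np.array(p)).round(1))
E
```

```text
time_s: 2.55
eef_pos: [252.1, 280.9, 242.3]
ee_rot: [-0.0, 0.995, 0.097, 0.0]
force: [1.4, 0.9, -0.7]
grip_width: 0.998
grip_force: 0.0
time_s: 3.05
eef_pos: [323.4, 70.5, 242.5]
ee_rot: [0.0, 0.995, 0.096, 0.0]
force: [1.5, 0.3, -0.3]
grip_width: 0.992
grip_force: 0.0
time_s: 3.55
eef_pos: [394.6, -140.1, 242.3]
ee_rot: [0.0, 0.995, 0.096, 0.0]
force: [0.9, 1.0, 0.3]
grip_width: 0.994
grip_force: 0.0
time_s: 4.05
eef_pos: [437.5, -313.0, 241.1]
ee_rot: [-0.0, 0.996, 0.095, -0.0]
force: [0.5, 0.5, -0.1]
grip_width: 0.992
grip_force: 0.0
t 4.05 pos [ 437.5 -313.   241.1] shift tool [11.3 49.7 79.1] xang 0.189 zax [-8.e-04 -0.e+00 -1.e+00] F [ 0.5  0.5 -0.1] g 84.7 0.0 j [-0.84  0.34  1.46 -0.    1.34  0.54]
tab [308.2 169. ]
hand [313.7  91.1]
knob [413.5 140.5]
RF [411.1 183.9]
LF [157.9 184.1]
```

View pics/w1.png

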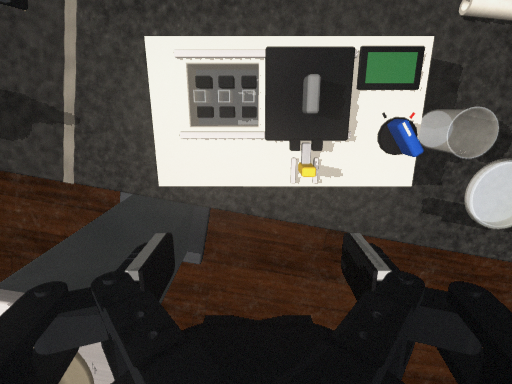

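The wrist view shows the tab top at (308,170), the handle at (312,93), the knob bar centre at about (411,138) and the front corners at (159,187) and (412,187). All are within about 3 px of my predictions. Next I'll refine them numerically.

Run:
```python
from h import *
s=sense();cm=cam("wrist",s);im=cv2.imread("pics/w1.png");hsv=cv2.cvtColor(im,cv2.COLOR_BGR2HSV)
Rz=R.from_euler('z',YAW).as_matrix()
def P(p,z): return (Rz.T@(plane(cm,p,70+z)-C)).round(1)
roi=np.zeros(im.shape[:2],np.uint8);roi[20:205,130:432]=255
for k,lo,hi,z in(("yel",(20,120,90),(35,255,255),32),("blu",(100,150,80),(125,255,255),33)):
    m=cv2.inRange(hsv,lo,hi)&roi;c=max(cv2.findContours(m,0,2)[0],key=cv2.contourArea)
    b=cv2.boxPoints(cv2.minAreaRect(c));print(k,[P(p,z)[:2].tolist() for p in b],P(b.mean(0),z))
m=cv2.inRange(hsv,(0,0,60),(180,60,190)).copy();w=np.zeros_like(m);w[65:125,295:328]=255
c=max(cv2.findContours(m&w,0,2)[0],key=cv2.contourArea);print("handle box",cv2.boundingRect(c))
b=cv2.boundingRect(c);print(P((b[0]+b[2]/2,b[1]),38.5),P((b[0]+b[2]/2,b[1]+b[3]),38.5))
print("tabtop",P((307.5,169),32))
w=cv2.morphologyEx(cv2.inRange(hsv,(0,0,190),(180,50,255))&roi,cv2.MORPH_CLOSE,np.ones((9,9)))
c=max(cv2.findContours(w,0,2)[0],key=cv2.contourArea);b=cv2.boxPoints(cv2.minAreaRect(c));print("deck",[P(p,0).tolist() for p in b])
```

```text
yel [[-45.3, -7.0], [-45.3, -23.5], [-58.2, -24.2], [-58.2, -7.5]] [-51.7 -15.5  32. ]
blu [[-7.8, -87.1], [1.1, -102.7], [-33.8, -127.3], [-43.4, -111.4]] [ -20.7 -106.9   33. ]
handle box (302, 74, 19, 40)
[ 34.5 -14.8  38.5] [  0.8 -16.5  38.5]
tabtop [-51.2 -16.5  32. ]
deck [[73.1, 142.1, 0.0], [73.0, -135.2, 0.0], [-75.8, -159.7, 0.0], [-75.9, 158.2, -0.0]]
```

The arm was still settling during that picture, so I'll retake the measurement now that it is at rest.

```bash
cat > m.py <<'E'
from h import *
s=sense();im=eyes.capture("wrist")[:,:,::-1].copy();print((sense()['eef_pos']-s['eef_pos']).round(2))
cm=cam("wrist",s);hsv=cv2.cvtColor(im,cv2.COLOR_BGR2HSV)
Rz=R.from_euler('z',YAW).as_matrix()
def P(p,z): return (Rz.T@(plane(cm,p,70+z)-C)).round(1)
roi=np.zeros(im.shape[:2],np.uint8);roi[20:215,110:432]=255
for k,lo,hi,z in(("yel",(20,120,90),(35,255,255),32),("blu",(100,150,80),(125,255,255),33)):
    m=cv2.inRange(hsv,lo,hi)&roi;c=max(cv2.findContours(m,0,2)[0],key=cv2.contourArea)
    b=cv2.boxPoints(cv2.minAreaRect(c));print(k,cv2.boundingRect(c),[P(p,z)[:2].tolist() for p in b],P(b.mean(0),z))
w=cv2.morphologyEx(cv2.inRange(hsv,(0,0,190),(180,50,255))&roi,cv2.MORPH_CLOSE,np.ones((9,9)))
c=max(cv2.findContours(w,0,2)[0],key=cv2.contourArea);b=cv2.approxPolyDP(c,12,True)[:,0];print("deck",[P(p,0).tolist() for p in b.astype(float)])
E
python3 m.py; python3 -c "
from h import *
togo([-51.5,-19.7,100])"
```

```text
[0.03 1.39 0.38]
yel (301, 163, 18, 14) [[-58.2, -10.5], [-45.3, -9.9], [-45.3, -26.4], [-58.2, -27.1]] [-51.7 -18.5  32. ]
blu (390, 120, 36, 37) [[-8.4, -89.6], [0.6, -105.3], [-34.1, -129.8], [-43.8, -113.7]] [ -21.1 -109.4   33. ]
deck [[72.2, 139.3, 0.0], [-75.9, 139.3, 0.0], [-76.9, -140.0, 0.0], [-45.7, -139.7, -0.0], [-40.3, -106.7, 0.0], [-19.1, -95.7, 0.0], [-1.8, -119.5, 0.0], [-24.3, -139.6, 0.0], [72.1, -135.3, 0.0]]
t 4.15 pos [ 437.4 -309.3  241.7] shift tool [10.6 53.6 79.6] xang 0.191 zax [-8.0e-04  1.1e-03 -1.0e+00] F [-1.  -0.2 -0.2] g 85.0 0.0 j [-0.83  0.34  1.47  0.    1.34  0.55]
```

```bash
python3 -m jog '[[0.005,0.027,0.02,0,0,0,0.05],[0.005,0.027,0.02,0,0,0,0.05],[0,0,0.04,0,0,0,0.05],[0,0,0.04,0,0,0,0.05],[0,0,0,0,0,0,0.05]]'
python3 -m jog '[[0,0,0,0,0,0,0.05],[0,0,0,0,0,0,0.05]]'
python3 - <<'E'
from h import *
s=togo([-51.7,-19.2,27])
cv2.imwrite("pics/w2.png",eyes.capture("wrist")[:,:,::-1])
E
```

```text
time_s: 4.65
eef_pos: [456.2, -357.1, 118.0]
ee_rot: [-0.004, 0.995, 0.096, -0.003]
force: [-0.1, 0.3, 0.8]
grip_width: 0.584
grip_force: 0.0
time_s: 4.85
eef_pos: [458.6, -360.5, 125.1]
ee_rot: [0.002, 0.995, 0.096, 0.001]
force: [-0.2, -0.2, 0.4]
grip_width: 0.585
grip_force: 0.0
t 4.85 pos [ 458.6 -360.5  125.1] shift tool [-0.8 -1.5 36.1] xang 0.192 zax [ 0.0027 -0.0031 -1.    ] F [-0.2 -0.2  0.4] g 50.0 0.0 j [-0.87  0.55  1.47  0.    1.12  0.51]
```

View pics/w2.png

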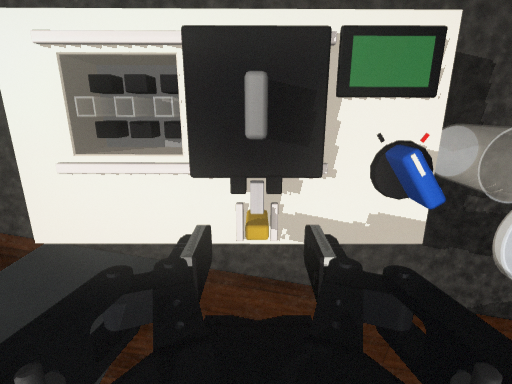

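The tab at (257,227) is centred between the fingers at (205–315). I'll descend slowly, then close.

```bash
python3 -m jog '[[0,0,0.009,0,0,0,0.05],[0,-0.001,0.009,0,0,0,0.05],[0,0,0.008,0,0,0,0.05],[0,0,0.006,0,0,0,0.05],[0,0,0.002,0,0,0,0.05]]' 40
python3 -m jog '[[0,0,0,0,0,0,0.05],[0,0,0,0,0,0,0.0],[0,0,0,0,0,0,0.0],[0,0,0,0,0,0,0.0],[0,0,0,0,0,0,0.0]]' 40
python3 -m jog '[[0,0,0,0,0,0,0.0],[0,0,0,0,0,0,0.0]]' 40
python3 -c "
from h import *
togo([-51.7,-19.2,27])"
```

```text
time_s: 5.4
eef_pos: [457.2, -358.9, 87.3]
ee_rot: [-0.001, 0.995, 0.095, -0.0]
force: [0.1, 1.0, -0.1]
grip_width: 0.585
grip_force: 0.0
time_s: 5.9
eef_pos: [457.8, -360.0, 88.8]
ee_rot: [0.001, 0.995, 0.095, 0.001]
force: [1.1, -4.1, 0.5]
grip_width: 0.153
grip_force: 41.5
time_s: 6.1
eef_pos: [457.8, -360.0, 88.8]
ee_rot: [0.001, 0.995, 0.095, 0.001]
force: [0.9, -5.7, 0.9]
grip_width: 0.156
grip_force: 41.5
t 6.1 pos [ 457.8 -360.    88.8] shift tool [-0.  -0.7 -0.2] xang 0.191 zax [ 0.0012 -0.002  -1.    ] F [ 0.9 -5.7  0.9] g 13.4 41.5 j [-0.87  0.59  1.5  -0.    1.05  0.51]
```

The grip width is 13.4 mm, so the tab is held. Next I'll pull along -x, going about 2 mm past the 16 mm stop.

```bash
python3 -m jog '[[-0.003,0,0,0,0,0,0],[-0.004,0,0,0,0,0,0],[-0.004,0,0,0,0,0,0],[-0.003,0,0,0,0,0,0],[-0.002,0,0,0,0,0,0]]'
python3 -m jog '[[-0.001,0,0,0,0,0,0],[-0.001,0,0,0,0,0,0],[0,0,0,0,0,0,0]]'
python3 -c "
from h import *
togo([-51.7,-19.2,27])"
```

```text
time_s: 6.6
eef_pos: [442.4, -362.9, 88.9]
ee_rot: [0.001, 0.995, 0.095, 0.001]
force: [13.1, -3.0, -1.8]
grip_width: 0.154
grip_force: 41.2
time_s: 6.9
eef_pos: [442.3, -362.9, 88.9]
ee_rot: [0.002, 0.995, 0.095, 0.003]
force: [15.7, -3.4, -4.4]
grip_width: 0.156
grip_force: 40.8
t 6.9 pos [ 442.3 -362.9   88.9] shift tool [15.8 -0.7 -0. ] xang 0.19 zax [ 0.0065 -0.0025 -1.    ] F [15.7 -3.4 -4.4] g 13.3 40.8 j [-0.89  0.57  1.54  0.    1.03  0.49]
```

It travelled 15.8 mm with 16 N against the stop, so the slide is out. Next: relax, open and rise, then move over the handle.

```bash
python3 -m jog '[[0.0015,0,0,0,0,0,0],[0,0,0,0,0,0,0.045],[0,0,0,0,0,0,0.045],[0,0,0,0,0,0,0.045]]'
python3 -m jog '[[0,0,-0.015,0,0,0,0.045],[0,0,-0.02,0,0,0,0.045],[0,0,-0.015,0,0,0,0.045],[0,0,0,0,0,0,0.045],[0,0,0,0,0,0,0.045]]'
python3 - <<'E'
from h import *
s=togo([19.8,-20,34]);im=eyes.capture("wrist")[:,:,::-1];cv2.imwrite("pics/w3.png",im)
E
```

```text
time_s: 7.3
eef_pos: [441.1, -361.9, 88.1]
ee_rot: [-0.0, 0.995, 0.095, -0.0]
force: [0.4, 0.5, -0.7]
grip_width: 0.526
grip_force: 0.0
time_s: 7.8
eef_pos: [441.1, -362.0, 137.8]
ee_rot: [-0.0, 0.995, 0.095, -0.0]
force: [0.0, -0.6, -0.3]
grip_width: 0.53
grip_force: 0.0
t 7.8 pos [ 441.1 -362.   137.8] shift tool [88.3  1.4 41.7] xang 0.191 zax [-4.e-04  6.e-04 -1.e+00] F [ 0.  -0.6 -0.3] g 45.3 0.0 j [-0.89  0.51  1.49  0.    1.14  0.49]
```

View pics/w3.png

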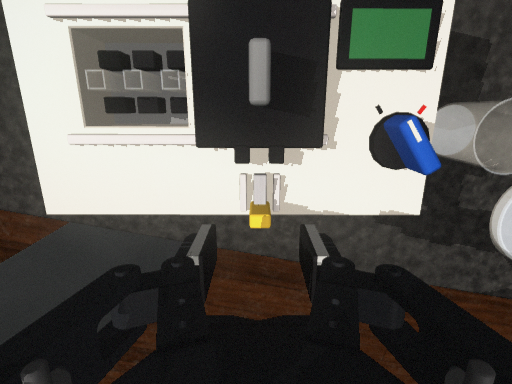

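The tab is now at (260,215), overhanging the front, and its pin end at row 173 is clear of the lugs (row 163). The handle is at (260,70). Now I'll move over it, descend and grip.

```bash
python3 -m jog '[[0.02,0,0,0,0,0,0.045],[0.03,0.001,0,0,0,0,0.045],[0.025,0,0,0,0,0,0.045],[0.013,0,0.005,0,0,0,0.045],[0,0,0.01,0,0,0,0.045]]' 40
python3 -m jog '[[0,0,0.01,0,0,0,0.045],[0,0,0.01,0,0,0,0.045],[0,0,0.006,0,0,0,0.045],[0,0,0,0,0,0,0.045],[0,0,0,0,0,0,0.045]]' 40
python3 -c "
from h import *
togo([19.8,-20,34])"
python3 -m jog '[[0,0,0,0,0,0,0],[0,0,0,0,0,0,0],[0,0,0,0,0,0,0],[0,0,0,0,0,0,0],[0,0,0,0,0,0,0]]' 40
python3 -c "
from h import *
togo([19.8,-20,34])"
```

```text
time_s: 8.35
eef_pos: [528.7, -346.1, 122.2]
ee_rot: [-0.0, 0.995, 0.096, -0.0]
force: [0.5, -0.7, 0.2]
grip_width: 0.527
grip_force: 0.0
time_s: 8.85
eef_pos: [527.7, -346.9, 97.5]
ee_rot: [0.0, 0.995, 0.095, 0.0]
force: [-0.0, 0.3, -0.1]
grip_width: 0.528
grip_force: 0.0
t 8.85 pos [ 527.7 -346.9   97.5] shift tool [ 0.3 -0.2  1.5] xang 0.19 zax [ 2.e-04 -2.e-04 -1.e+00] F [-0.   0.3 -0.1] g 45.1 0.0 j [-0.77  0.68  1.32 -0.    1.14  0.61]
time_s: 9.35
eef_pos: [528.0, -346.7, 97.8]
ee_rot: [0.0, 0.995, 0.095, 0.0]
force: [-0.9, 1.3, 5.6]
grip_width: 0.13
grip_force: 42.0
t 9.35 pos [ 528.  -346.7   97.8] shift tool [ 0.  -0.1  1.8] xang 0.191 zax [ 6.e-04 -6.e-04 -1.e+00] F [-0.9  1.3  5.6] g 11.1 42.0 j [-0.77  0.68  1.32 -0.    1.14  0.61]
```

The handle is held (11 mm). I'll slide it 85 mm toward photometer +y, which is tool -y.

```bash
python3 -m jog '[[0,-0.006,0,0,0,0,0],[0,-0.010,0,0,0,0,0],[0,-0.012,0,0,0,0,0],[0,-0.012,0,0,0,0,0],[0,-0.012,0,0,0,0,0]]'
python3 -m jog '[[0,-0.012,0,0,0,0,0],[0,-0.010,0,0,0,0,0],[0,-0.006,0,0,0,0,0],[0,-0.004,0,0,0,0,0],[0,-0.002,0,0,0,0,0]]'
python3 -m jog '[[0,-0.001,0,0,0,0,0],[0,0,0,0,0,0,0]]'
python3 -c "
from h import *
togo([19.8,-20,34])"
```

```text
time_s: 9.85
eef_pos: [518.1, -294.9, 97.8]
ee_rot: [0.001, 0.995, 0.095, 0.0]
force: [0.3, -2.3, 6.1]
grip_width: 0.131
grip_force: 42.2
time_s: 10.35
eef_pos: [512.0, -263.0, 97.8]
ee_rot: [0.002, 0.995, 0.096, 0.001]
force: [2.9, -13.8, -0.9]
grip_width: 0.128
grip_force: 41.3
time_s: 10.55
eef_pos: [512.0, -263.0, 97.8]
ee_rot: [0.003, 0.995, 0.095, 0.001]
force: [2.4, -11.8, 0.5]
grip_width: 0.131
grip_force: 41.5
t 10.55 pos [ 512.  -263.    97.8] shift tool [-0.1 85.1  2.3] xang 0.191 zax [ 0.0029 -0.0052 -1.    ] F [  2.4 -11.8   0.5] g 11.2 41.5 j [-0.68  0.57  1.52 -0.    1.05  0.7 ]
```

The lid travelled 85.1 mm and shows 12 N at the stop, so it is shut. Next: release, rise and move toward the knob, turning -0.6.

```bash
python3 -m jog '[[0,0.001,0,0,0,0,0],[0,0,0,0,0,0,0.045],[0,0,0,0,0,0,0.045],[0,0,0,0,0,0,0.045],[0,0,-0.01,0,0,0,0.045]]'
python3 -m jog '[[0,0,-0.02,0,0,0,0.045],[0,0,-0.02,0,0,0,0.045],[-0.01,0.03,-0.01,0,0,0,0.045],[-0.03,0.04,0,0,0,0,0.045],[-0.03,0.03,0,0,0,0,0.045]]'
python3 -m jog '[[-0.02,0.02,0,0,0,0,0.045],[-0.01,0.01,0,0,0,0,0.045],[0,0,0,0,0,0,0.045],[0,0,0,0,0,0,0.045],[0,0,0,0,0,0,0.045]]'
python3 - <<'E'
from h import *
s=togo([-24,-117.7,28]);im=eyes.capture("wrist")[:,:,::-1];cv2.imwrite("pics/w4.png",im)
print(sense()['eef_pos']-s['eef_pos'])
E
```

```text
time_s: 11.05
eef_pos: [510.9, -261.3, 106.3]
ee_rot: [-0.001, 0.995, 0.095, -0.001]
force: [0.2, 0.3, 0.5]
grip_width: 0.529
grip_force: 0.0
time_s: 11.55
eef_pos: [461.4, -375.2, 158.3]
ee_rot: [0.001, 0.995, 0.096, 0.0]
force: [0.6, 0.4, -0.8]
grip_width: 0.526
grip_force: 0.0
time_s: 12.05
eef_pos: [439.0, -407.5, 157.4]
ee_rot: [-0.0, 0.995, 0.096, 0.0]
force: [0.4, -0.7, -0.3]
grip_width: 0.526
grip_force: 0.0
t 12.05 pos [ 439.  -407.5  157.4] shift tool [55.  54.9 67.4] xang 0.193 zax [ 1.e-04  2.e-04 -1.e+00] F [ 0.4 -0.7 -0.3] g 45.0 0.0 j [-0.94  0.55  1.38  0.    1.22  0.43]
[-0.03146086 -0.07692121 -0.00505547]
```

View pics/w4.png

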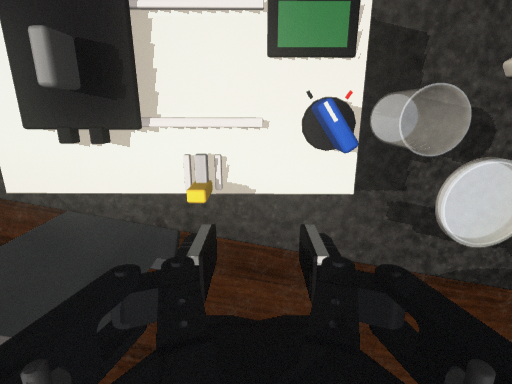

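The view shows the lid over the bay and the tab still out at (200,195). The knob skirt is centred near (329,123), and the beaker top is below deck height. I'll measure the knob axis from the skirt circle.

Run:
```python
from h import *
s=sense();cm=cam("wrist",s);im=cv2.imread("pics/w4.png");hsv=cv2.cvtColor(im,cv2.COLOR_BGR2HSV)
Rz=R.from_euler('z',YAW).as_matrix()
P=lambda p,z:(Rz.T@(plane(cm,p,70+z)-C)).round(1)
r=np.zeros(im.shape[:2],np.uint8);r[96:158,298:362]=255
dark=cv2.inRange(hsv,(0,0,0),(180,255,70))&r
blu=cv2.inRange(hsv,(100,150,60),(130,255,255))&r
c=max(cv2.findContours(dark|blu,0,2)[0],key=cv2.contourArea)
d=max(cv2.findContours(dark,0,2)[0],key=cv2.contourArea);x,y,w,h=cv2.boundingRect(d);print("dark box",x,y,w,h)
(u,v),rad=cv2.minEnclosingCircle(d);print((u,v),rad,P((u,v),8),P((u+rad,v),8))
print("bbox: left",P((x,y+h/2),8),"top",P((x+w/2,y),8),"bottom",P((x+w/2,y+h),8))
b=cv2.boxPoints(cv2.minAreaRect(max(cv2.findContours(blu,0,2)[0],key=cv2.contourArea)));print(b.round(),[P(p,33)[:2].tolist() for p in b])
```

```text
dark box 303 101 32 49
(325.0, 124.5) 25.16455841064453 [ -22.4 -112.4    8. ] [ -22.4 -130.8    8. ]
bbox: left [-23.2 -96.4   8. ] top [  -6.1 -107.1    8. ] bottom [ -41.  -109.2    8. ]
[[310. 105.]
 [330.  94.]
 [360. 145.]
 [340. 156.]] [[-9.3, -96.7], [-2.5, -108.4], [-34.2, -130.1], [-41.6, -118.0]]
```

The skirt's edges give its axis at about (-24,-117), in line with the first estimate, and the bar angle is 0.58 rad as expected. I'll move over it, turn and check.

```bash
python3 -m jog '[[0.015,0.015,0,0,0,0,0.045],[0.02,0.02,0,0,0,0,0.045],[0.013,0.013,0,0,0,0,0.045],[0.007,0.006,0,0,0,0,0.045],[0,0,0,0,0,-0.1,0.045]]' 60
python3 -m jog '[[0,0,0.01,0,0,-0.14,0.045],[0,0,0.01,0,0,-0.14,0.045],[0,0,0.01,0,0,-0.14,0.045],[0,0,0,0,0,-0.08,0.045],[0,0,0,0,0,0,0.045]]'
python3 -m jog '[[0,0,0,0,0,0,0.045],[0,0,0,0,0,0,0.045]]'
python3 - <<'E'
from h import *
s=togo([-24,-117,30]);im=eyes.capture("wrist")[:,:,::-1];cv2.imwrite("pics/w5.png",im)
E
```

```text
time_s: 12.6
eef_pos: [503.8, -450.7, 156.8]
ee_rot: [-0.0, 0.989, 0.146, 0.0]
force: [-0.7, -0.4, -0.3]
grip_width: 0.53
grip_force: 0.0
time_s: 13.1
eef_pos: [502.9, -450.4, 127.0]
ee_rot: [-0.0, 0.922, 0.386, -0.0]
force: [-0.2, -0.4, -0.0]
grip_width: 0.528
grip_force: 0.0
time_s: 13.3
eef_pos: [502.7, -451.1, 127.6]
ee_rot: [0.0, 0.923, 0.385, 0.0]
force: [0.1, 0.5, -0.6]
grip_width: 0.526
grip_force: 0.0
t 13.3 pos [ 502.7 -451.1  127.6] shift tool [ 1.1 -0.2 35.6] xang 0.79 zax [ 3.e-04 -4.e-04 -1.e+00] F [ 0.1  0.5 -0.6] g 44.9 0.0 j [-0.9   0.74  1.13  0.    1.27 -0.12]
```

View pics/w5.png

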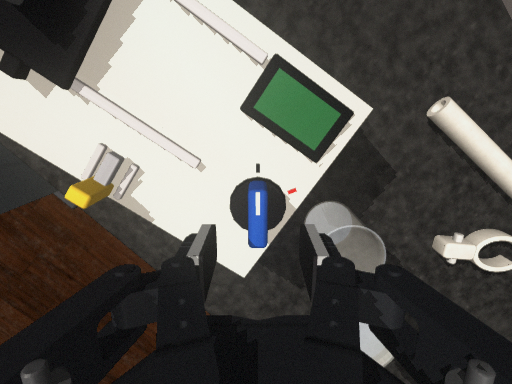

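The bar is vertical in the image at column 258, midway between the fingers. I'll descend and grip.

```bash
python3 -m jog '[[0.001,0,0.01,0,0,0,0.035],[0,0,0.01,0,0,0,0.035],[0,0,0.008,0,0,0,0.035],[0,0,0.005,0,0,0,0.035],[0,0,0.002,0,0,0,0.035]]' 60
python3 -m jog '[[0,0,0,0,0,0,0.035],[0,0,0,0,0,0,0],[0,0,0,0,0,0,0],[0,0,0,0,0,0,0],[0,0,0,0,0,0,0]]' 60
python3 -c "
from h import *
togo([-24,-117,30])"
```

```text
time_s: 13.85
eef_pos: [502.8, -450.4, 91.3]
ee_rot: [-0.001, 0.923, 0.385, -0.0]
force: [0.3, 0.0, -0.4]
grip_width: 0.411
grip_force: 0.0
time_s: 14.35
eef_pos: [503.0, -450.7, 92.9]
ee_rot: [0.0, 0.923, 0.385, -0.0]
force: [-2.1, 1.6, 4.4]
grip_width: 0.123
grip_force: 59.4
t 14.35 pos [ 503.  -450.7   92.9] shift tool [ 0.6 -0.2  0.9] xang 0.791 zax [ 1.e-04 -3.e-04 -1.e+00] F [-2.1  1.6  4.4] g 10.5 59.4 j [-0.9   0.78  1.16 -0.    1.21 -0.12]
```

The bar is held. Now I'll turn clockwise (+z in the tool frame) by 1.2, plus a small margin.

```bash
python3 -m jog '[[0,0,0,0,0,0.08,0],[0,0,0,0,0,0.12,0],[0,0,0,0,0,0.12,0],[0,0,0,0,0,0.12,0],[0,0,0,0,0,0.12,0]]'
python3 -m jog '[[0,0,0,0,0,0.12,0],[0,0,0,0,0,0.12,0],[0,0,0,0,0,0.12,0],[0,0,0,0,0,0.12,0],[0,0,0,0,0,0.08,0]]'
python3 -c "
from h import *
s=togo([-24,-117,30]);print(s['wrist_torque'])"
```

```text
time_s: 14.85
eef_pos: [502.0, -448.9, 92.9]
ee_rot: [-0.002, 0.994, 0.113, -0.002]
force: [-10.9, 13.4, 12.7]
grip_width: 0.123
grip_force: 60.6
time_s: 15.35
eef_pos: [502.1, -446.9, 92.9]
ee_rot: [-0.004, 0.986, -0.165, -0.003]
force: [-11.8, 23.5, 16.8]
grip_width: 0.123
grip_force: 61.2
t 15.35 pos [ 502.1 -446.9   92.9] shift tool [2.2 2.7 0.8] xang -0.332 zax [-0.0049  0.0088 -0.9999] F [-11.8  23.5  16.8] g 10.5 61.2 j [-0.9   0.77  1.16  0.    1.22  1.  ]
[3.75306978 1.85657003 0.14706534]
```

The command sums to only 1.12. The 26 N side load shows my grip sits about 3.7 mm off the axis along the bar. I'll take that load off and turn the rest of the way onto the stop.

```bash
python3 -m jog '[[-0.001,-0.0015,0,0,0,0.03,0],[-0.001,-0.0015,0,0,0,0.03,0],[0,0,0,0,0,0.03,0],[0,0,0,0,0,0,0]]'
python3 -c "
from h import *
s=togo([-24,-117,30]);print(s['wrist_torque'])"
```

```text
time_s: 15.75
eef_pos: [502.1, -446.2, 92.9]
ee_rot: [-0.001, 0.978, -0.208, -0.001]
force: [-3.8, 7.0, 7.6]
grip_width: 0.124
grip_force: 59.9
t 15.75 pos [ 502.1 -446.2   92.9] shift tool [2.7 3.1 0.9] xang -0.419 zax [-8.0e-04  1.6e-03 -1.0e+00] F [-3.8  7.   7.6] g 10.6 59.9 j [-0.9   0.77  1.17  0.    1.2   1.09]
[1.12161469 0.60937541 0.26209224]
```

```bash
python3 -m jog '[[0,0,0,0,0,0.03,0],[0,0,0,0,0,0.02,0],[0,0,0,0,0,0,0]]'
python3 -c "
from h import *
s=togo([-24,-117,30]);print(s['wrist_torque']);cv2.imwrite('pics/w6.png',eyes.capture('wrist')[60:384,:,::-1])"
```

```text
time_s: 16.05
eef_pos: [502.2, -446.1, 92.9]
ee_rot: [-0.001, 0.973, -0.231, -0.001]
force: [-3.5, 6.7, 8.6]
grip_width: 0.123
grip_force: 63.2
t 16.05 pos [ 502.2 -446.1   92.9] shift tool [2.9 3.1 0.9] xang -0.467 zax [-0.0011  0.0015 -1.    ] F [-3.5  6.7  8.6] g 10.5 63.2 j [-0.9   0.77  1.17  0.    1.2   1.14]
[1.14209173 0.61813916 1.06240289]
```

View pics/w6.png

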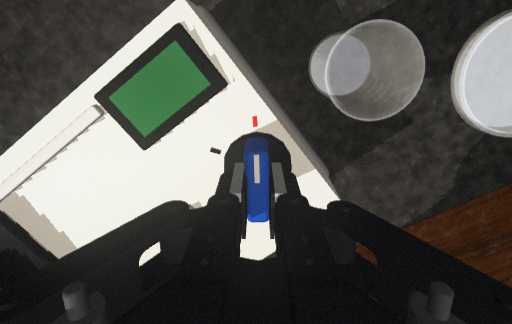

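The wrist torque jumped to 1.06 N·m and the bar points at the red mark (255,121), so the knob is on its stop. I'll hold for 1.2 s, then open wide so it springs back.

```bash
python3 -m jog '[[0,0,0,0,0,-0.015,0],[0,0,0,0,0,0,0],[0,0,0,0,0,0,0],[0,0,0,0,0,0,0],[0,0,0,0,0,0,0]]'
python3 -m jog '[[0,0,0,0,0,0,0],[0,0,0,0,0,0,0],[0,0,0,0,0,0,0],[0,0,0,0,0,0,0]]'
python3 -c "
from h import *
s=togo([-24,-117,30]);print(s['wrist_torque'])"
python3 -m jog '[[0,0,0,0,0,0,0],[0,0,0,0,0,0,0.08],[0,0,0,0,0,0,0.08],[0,0,0,0,0,0,0.08],[0,0,0,0,0,0,0.08]]'
python3 -m jog '[[0,0,-0.01,0,0,0,0.08],[0,0,-0.02,0,0,0,0.08],[0,0,-0.03,0,0,0,0.08],[0,0,-0.03,0,0,0,0.08],[-0.03,0,-0.02,0,0,0,0.08]]'
python3 -m jog '[[-0.03,0,-0.01,0,0,0,0.08],[-0.02,0,0,0,0,0,0.08],[0,0,0,0,0,0,0.08],[0,0,0,0,0,0,0.08],[0,0,0,0,0,0,0.08]]'
python3 - <<'E'
from h import *
togo([0,0,0])
a=eyes.capture("wrist")[:,:,::-1];b=eyes.capture("scene")[:,:,::-1]
b=cv2.resize(b[150:300,110:430],(800,375));a=cv2.resize(a,(300,225))
o=np.zeros((600,800,3),np.uint8);o[:375]=b;o[375:,:300]=a;cv2.imwrite("pics/f.png",o)
E
```

```text
time_s: 16.6
eef_pos: [502.2, -446.1, 92.9]
ee_rot: [-0.001, 0.975, -0.224, -0.001]
force: [-4.2, 7.7, 8.0]
grip_width: 0.125
grip_force: 61.1
time_s: 17.0
eef_pos: [502.2, -446.1, 92.9]
ee_rot: [-0.001, 0.975, -0.224, -0.001]
force: [-3.3, 8.0, 7.3]
grip_width: 0.13
grip_force: 61.1
t 17.0 pos [ 502.2 -446.1   92.9] shift tool [2.8 3.1 0.9] xang -0.452 zax [-0.001   0.0015 -1.    ] F [-3.3  8.   7.3] g 11.1 61.1 j [-0.9   0.77  1.17  0.    1.2   1.12]
[1.11452354 0.59147884 0.84054475]
time_s: 17.5
eef_pos: [502.1, -447.2, 92.1]
ee_rot: [-0.0, 0.974, -0.225, -0.0]
force: [1.3, -0.1, -0.6]
grip_width: 0.799
grip_force: 0.0
time_s: 18.0
eef_pos: [476.5, -434.8, 204.9]
ee_rot: [0.001, 0.974, -0.225, 0.002]
force: [0.3, -0.5, 0.4]
grip_width: 0.94
grip_force: 0.0
time_s: 18.5
eef_pos: [430.8, -412.3, 212.4]
ee_rot: [0.0, 0.974, -0.225, 0.0]
force: [0.2, -0.8, 1.0]
grip_width: 0.938
grip_force: 0.0
t 18.5 pos [ 430.8 -412.3  212.4] shift tool [  30.7 -105.8  150.4] xang -0.454 zax [ 3.e-04 -2.e-04 -1.e+00] F [ 0.2 -0.8  1. ] g 80.1 0.0 j [-0.96  0.49  1.32  0.    1.33  1.06]
```

View pics/f.png

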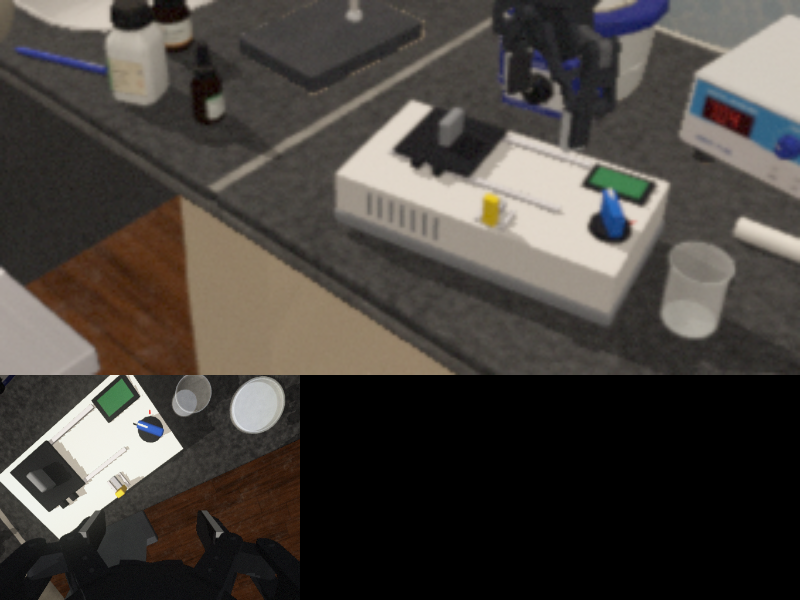

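The final view shows the lid shut over the bay and the slide out. The knob is back at its black mark, the bottles and beaker stand where they were, and the arm is clear. I'll hand it in.

```bash
python3 -c "
from rig import finish_job
print(finish_job())"
```

```text
the job is handed in; nothing more can be done
None
```

The photometer is zeroed and handed in at about 18.6 s: lock slide out, lid shut, knob held on its stop for about 1.4 s and back at rest, and the bottles and beaker were not touched.

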